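Make up the plating kit and the grinding kit

TASK

Make up two kits from the stock on the bench. For the plating kit, open the hinged case, lay the culture dish from the middle of the bench flat in its wide bay and the small tweezers lengthwise, about centred, in its narrow lane, and shut the lid fully; for the grinding kit, lay the black mixer lengthwise, about centred, in the tray's narrow lane and stand the smaller tub upright in the tray's wide bay. Leave the larger tub and the dropper bottle standing where they are.

Things in the scene. Friction and masses are not known exactly. Their poses are not given: they have to be found in the camera images.
- dish: round flat culture dish with its cover (one piece), 67 mm diameter, 14 mm high, 30 g. Origin: centre of the underside, z up. It stands by itself among the stock in the middle of the worktop, in front of the orange rack; the dishes far back beyond that rack are not stock. For the hinged case.
- fine_tweezers: small steel tweezers lying flat, 113 mm long along their own y, 17 mm wide, 10 mm high, 18 g. Origin: middle of the underside; they are gripped across their width at the middle. Stock for the hinged case.
- mixer: black pen-shaped hand mixer lying flat, 190 mm long along its own y. The thick grip, 24 mm wide (x), 23 high, reaches from y -23 to +95 mm; a thin tip goes on to y -95. Origin: middle of the whole length, underside. Centre of mass about y +36 mm: grip it there, across x. 90 g. For the tray.
- small_tub: the smaller screw-lid tub, upright, white with a cream lid (lid fast), 70 mm high; wall 48 mm diameter up to 58 mm, lid 53 mm diameter above. Origin: centre of the underside. 80 g. Stock for the tray.
- large_tub: the larger screw-lid tub, upright, 72 mm diameter, 100 mm high. Origin: centre of the underside. Belongs to neither kit: stays where it stands.
- dropper: small white dropper bottle with a long pointed nozzle, 27 mm diameter, 86 mm high. Origin: centre of the underside. Belongs to neither kit: stays where it stands.
- case: grey hinged case, fixed, outer 155 (x) x 202 (y) mm. Origin: centre of underside, x towards the hinge at the back. Walls 5 mm thick, 30 high; inner floor 5 mm above the worktop. A rib (top 11 mm up) along x parts it into a wide dish bay (y -96 to +26 mm, centre -35) and a narrow tweezers lane (y +29 to +96, centre +62), both x -72 to +72. Lid hinge line along y at x +77.5, z 30 mm.
- case_lid (a joint): angle of the case's lid: 0 shut, growing as its front edge swings up and back about the hinge, stop at 1.75 rad; at 1.6 it stands upright. It stays where it is left (friction 0.2 N m, about 2 N at the grip). Shut at every start.
- lid_grip (a point): middle of the black T-shaped grip on the lid: a bar along the case's y, 22 mm long, 16 mm thick, 33 mm above the lid panel. Shut, it lies 135 mm in front of the hinge line and 38 mm above it, 68 mm above the worktop. Pinched by its two ends (along y) from above, it turns between the fingers as the lid swings.
- tray: light bare-metal open tray, fixed, outer 225 (x) x 192 (y) mm, 22 high. Origin: centre of underside. Walls 4 mm; inner floor 4 mm above the worktop. A rib 3 mm thick (top 12 mm up) along x parts it into a narrow mixer lane (y -92 to -17 mm, centre -54) and a wide tub bay (y -14 to +92, centre +39), both x -108 to +108.
Things that resemble listed ones, but are neither listed nor needed, are in the scene too. Leave any green or red look-alike of the small_tub alone.

How it is judged:
By the outcome, as a careful person would: the job done as asked, in the order asked, and still so for the second after the job is handed in, with the robot touching nothing.
It also fails if it takes over 144 s, if anything falls off the work surface, if the arm or the gripper's body presses on something with over 40 N, if the wrist force passes 120 N, or if a joint passes its speed limit or range.

ROBOT

A 7-joint arm with a two-finger parallel gripper is mounted at the origin on a cart in front of the work surface, level with it; the furniture and walls round the work are solid. World frame = base frame: x ahead of the robot, y to its left, z up, the work surface at z = 0. Lengths are in m, angles in rad, forces in N, time in s.
With the tool pointing down it reaches from about 0.4 to 0.85 m from the base axis. Payload 10.4 kg.
Tool frame: the origin (TCP) lies on the centre line of the jaws, within the pads' length; the fingertips stand r.finger_overhang ahead of it and the grasp point (between the pads) lies 5 mm behind it (r.finger_overhang is the distance from the TCP to the fingertips, in m); z points along the fingers, y is the line along which they close (so a half turn about z gives the same grasp; the last joint's range is limited). The gripper opens to 87 mm and grips with 3 to 60 N. Pads are 19 mm wide; open, the fingers measure 117 mm over their backs; the gripper's body (75 mm by 190 mm) begins 51 mm behind the grasp point.
Start: joints at [-0.023, 0.332, -0.065, 1.46, 0.022, 1.35, -0.088], TCP at [0.625, 0, 0.237] pointing down, gripper open.
Joint ranges: [-2.6, 2.6], [-0.5, 2.12], [-1.47, 1.34], [0.16, 2.42], [-1.27, 4.41], [0.06, 2.06], [-2.6, 2.6]. Speed limits (rad/s): [2.22, 2.22, 2.79, 2.79, 3.14, 3.14, 3.14].

INTERFACE

Orientations are given as a unit quaternion [x, y, z, w].
In Python, from bench import read_state, viewer, r gives the robot as it stands.
- The arm moves only by the tool carry_out, never from a script. Its argument "moves" is a list of rows, each a list of 6 numbers: the shift along the tool's x, y, z in units of 40 mm (1.0 is 40 mm), then the turn, a rotation vector about the tool's x, y, z in units of 8 degrees (1.0 is 8 degrees). A call has 1 to 20 rows; each row shifts and turns the commanded pose from where the row before left it, along the tool's axes as they then stand; what a row does not reach is not made up. A row lasts 1/8 s, in which the tool goes at most 62.5 mm and 10.7 degrees, less where a joint would pass 70% of its speed; a pose out of reach is approached as far as the arm can. A call is refused whole if a number of a shift passes 1 or a number of a turn 1, either way. A call with a gripper value outside its range is refused whole. "fingers" is the finger opening in mm, from 0 to 87, set as the call begins (left out, the last holds). The fingers move at their own pace and stop on an object; "force" is the grip in N (left out, the last holds). Time passes only in rows, so rows that do not move let the fingers close. It gives the time, the measured TCP pose, the force, the opening and the grip force at its end, in the units of the state.
- read_state(): the state, without advancing time (a new reading comes with each control period).
- viewer.camera(name): name is "scene" or "side" or "wrist"; returns a dict with "pixels" (480x640x3 uint8, red, green, blue), "range_z" (480x640 float32, m along the optical axis (not along the pixel's ray), 0 where there is no reading), "fx", "fy", "cx", "cy" (pixels), "xyz" and "orientation" of the camera in the world. Camera axes: x right, y down, z forward; pixel columns grow to the right and rows downward; lengths in m; the calibration is good to about 2 mm. A picture is of the moment at which its call begins.
- r.close_job(): hands the job in; it is judged then, once.
The state is a dict: "time": time; "joint_positions": joint angles; "joint_vel": joint speeds; "joint_torque": joint torques, N m; "ee_pos": TCP position; "eef_rot": TCP orientation; "ft_force": force on the tool from outside, world axes, zero at the start; "torque": the same for the moment, N m; "width": finger opening in m; "grip_force": force on a finger pad.
Only numpy, scipy, OpenCV 4.12 (cv2) and the standard library are available. Lean on these libraries where they do the work, as an engineer would, in place of code of your own. Each camera call takes 0.05 s, during which the arm holds its last target. There are 200 camera calls.

## Working session

There is one attempt and no reset: what is moved stays moved. The work goes in short steps, Python scripts to look and compute and a tool call to move; the robot and the scene stay as the last step left them, time stands still between calls to the robot, and variables do not carry over. Pictures are saved under pics/ and viewed, at most 14 in all, crops included, and the job is handed in when it is done.

Besides the shell and the picture viewer there is one more tool, called after ">>>" as name([rows], argument=value, ...), one row to a line, values as JSON. carry_out: Moves the arm, as the interface text tells. Its arguments: {"type":"object","properties":{"moves":{"type":"array","items":{"type":"array","items":{"type":"number"}}},"fingers":{"type":"number"},"force":{"type":"number"}},"required":["moves"]}

```bash
mkdir -p pics; ls
cat > h.py <<'E'
import numpy as np, cv2
from scipy.spatial.transform import Rotation as R
from bench import read_state, viewer, r
def cam(n):
    c=viewer.camera(n); c["R"]=R.from_quat(c["orientation"]).as_matrix(); c["xyz"]=np.array(c["xyz"]); return c
def cloud(c):
    v,u=np.mgrid[0:480,0:640]; d=c["range_z"]
    P=np.dstack([(u-c["cx"])/c["fx"]*d,(v-c["cy"])/c["fy"]*d,d])@c["R"].T+c["xyz"]
    P[d<=0]=np.nan; return P
def ray(c,u,v,z):
    d=c["R"]@np.array([(u-c["cx"])/c["fx"],(v-c["cy"])/c["fy"],1]); return c["xyz"]+d*(z-c["xyz"][2])/d[2]
def save(c,n): cv2.imwrite(f"pics/{n}.png",c["pixels"][:,:,::-1])
E
python3 - <<'E'
from h import *
for n in("scene","side","wrist"):
    c=cam(n); save(c,n+"0"); np.savez(n+"0.npz",**c); print(n,c["xyz"],c["R"].round(3).tolist(),c["fx"])
s=read_state(); print(s["ee_pos"],R.from_quat(s["eef_rot"]).as_matrix().round(3),s["time"],r.finger_overhang)
E
```

```text
pics
scene [ 0.10138795 -0.77140696  0.94941807] [[0.832, -0.398, 0.387], [-0.555, -0.569, 0.607], [-0.021, -0.719, -0.694]] 491.4987982754269
side [0.0026017  1.23704189 0.88972677] [[-0.905, -0.207, 0.371], [-0.425, 0.469, -0.774], [-0.014, -0.859, -0.513]] 623.0773665974158
wrist [0.62428383 0.06803876 0.38261446] [[1.0, 0.001, -0.002], [0.0, -0.968, -0.25], [-0.002, 0.25, -0.968]] 410.92017840662373
[ 6.24722796e-01 -2.64991017e-06  2.35937933e-01] [[-0.     1.    -0.001]
 [ 1.     0.    -0.   ]
 [-0.    -0.001 -1.   ]] 0.15 0.014
```

View pics/scene0.png

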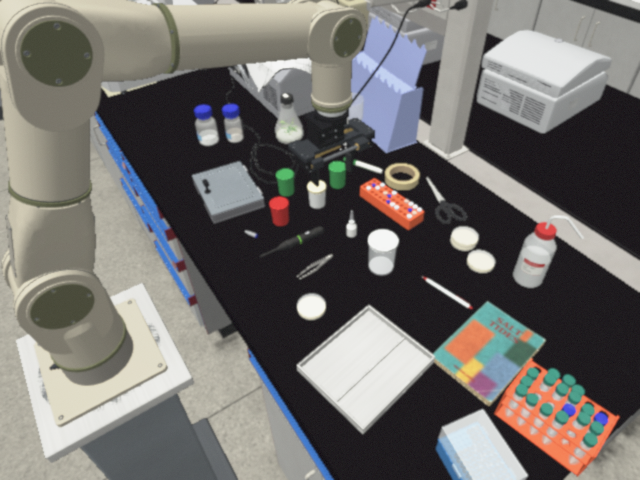

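View pics/side0.png

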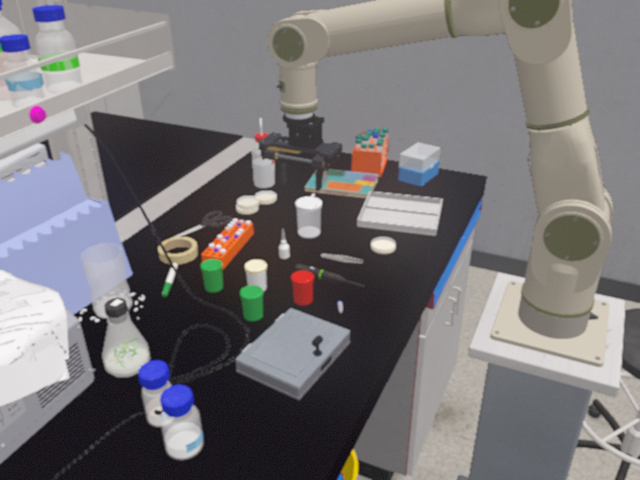

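The scene view shows the case at (228,190), mixer (291,242), tweezers (316,266), dish (312,306), small tub (317,194) among green and red look-alikes, large tub (382,252), dropper (351,225) and tray (367,365). The side view agrees.

Run:
```python
from h import *
seeds=dict(dish=(312,306),tw=(316,266),mixer=(291,242),stub=(317,200),ltub=(382,252),drop=(351,229),red=(280,212),g1=(286,182),g2=(337,175),case=(228,190),tray=(367,365),cap=(251,234),side_dish=(382,245))
G=np.zeros((400,400),np.float32)
for n in("scene0","side0"):
    c=dict(np.load(n+".npz")); P=cloud(c); 
    # table offset
    m=(np.abs(P[...,2])<.01)&(P[...,0]>.35)&(P[...,0]<.8)&(abs(P[...,1])<.4); print(n,"table z",np.nanmedian(P[m][:,2]))
    np.save(n+"P.npy",P)
    z=P[...,2]; img=c["pixels"].astype(int)
    m=(z>.005)&(z<.15)&(P[...,0]>.25)&(P[...,0]<.95)&(abs(P[...,1])<.55)
    m&=(img.max(2)>0)
    N,L,S,C=cv2.connectedComponentsWithStats(m.astype(np.uint8),connectivity=4)
    for i in range(1,N):
        if S[i,4]<25: continue
        q=P[L==i]; xy=q[:,:2]
        top=q[q[:,2]>np.percentile(q[:,2],97)-.006]
        (cx,cy),(w,h),a=cv2.minAreaRect((xy*1000).astype(np.float32))
        (tx,ty),tr=cv2.minEnclosingCircle((top[:,:2]*1000).astype(np.float32))
        print(n,C[i].round(),S[i,4],"rect",round(cx),round(cy),round(w),round(h),round(a,1),"zmax",(np.percentile(q[:,2],97)*1000).round(),"top",round(tx),round(ty),round(tr),img[L==i].mean(0).round())
```

```text
scene0 table z -0.0010922454644279322
scene0 [288. 123.] 848 rect 775 485 59 93 58.0 zmax 144.0 top 783 495 20 [169. 174. 164.]
scene0 [353. 113.] 134 rect 929 327 16 42 70.7 zmax 149.0 top 933 330 16 [175. 179. 189.]
scene0 [268. 147.] 107 rect 673 455 71 179 10.5 zmax 26.0 top 703 420 50 [46. 46. 47.]
scene0 [286. 180.] 448 rect 658 296 166 62 49.5 zmax 69.0 top 628 250 28 [ 64. 127.  77.]
scene0 [367. 166.] 114 rect 893 200 16 100 24.6 zmax 16.0 top 895 201 50 [214. 219. 211.]
scene0 [227. 191.] 2720 rect 476 339 212 163 82.3 zmax 39.0 top 473 339 124 [144. 150. 154.]
scene0 [337. 174.] 364 rect 771 190 51 48 61.2 zmax 69.0 top 771 190 28 [ 67. 140.  82.]
scene0 [396. 179.] 283 rect 921 97 107 57 89.8 zmax 25.0 top 941 99 53 [185. 172. 133.]
scene0 [391. 203.] 1419 rect 836 16 67 200 6.1 zmax 40.0 top 835 12 99 [220. 126. 104.]
scene0 [316. 194.] 377 rect 670 149 49 52 65.8 zmax 70.0 top 672 150 28 [197. 197. 185.]
scene0 [279. 210.] 438 rect 546 150 52 55 15.9 zmax 70.0 top 546 150 28 [176.  55.  54.]
scene0 [438. 214.] 51 rect 924 -90 65 18 58.0 zmax 11.0 top 928 -92 33 [60. 60.
[... 1849 characters left out ...]
118. 319.] 3610 rect 850 454 92 259 49.1 zmax 146.0 top 842 433 115 [176. 176. 176.]
side0 [335. 256.] 68 rect 551 -44 70 25 15.6 zmax 13.0 top 552 -48 35 [155. 150. 148.]
side0 [253. 289.] 1185 rect 652 206 51 167 25.5 zmax 71.0 top 650 208 81 [118. 165. 121.]
side0 [311. 281.] 1065 rect 524 110 190 144 3.5 zmax 71.0 top 547 156 30 [135.  58.  53.]
side0 [339. 306.] 46 rect 455 153 9 41 23.2 zmax 14.0 top 456 154 21 [153. 153. 169.]
side0 [292. 352.] 5937 rect 489 330 234 195 80.0 zmax 40.0 top 477 346 126 [143. 146. 154.]
side0 [192. 356.] 557 rect 664 419 117 199 21.1 zmax 28.0 top 703 431 65 [42. 42. 48.]
side0 [205. 372.] 39 rect 619 467 38 10 54.3 zmax 10.0 top 618 468 19 [43. 42. 45.]
```

Run:
```python
from h import *
def rect(q,t):
    (cx,cy),(w,h),a=cv2.minAreaRect((q[:,:2]*1000).astype(np.float32)); print(t,len(q),round(cx,1),round(cy,1),round(w),round(h),round(a,1))
for n in("scene0","side0"):
    P=np.load(n+"P.npy"); x,y,z=P[...,0],P[...,1],P[...,2]
    def comp(m,seed):
        N,L=cv2.connectedComponents(m.astype(np.uint8)); return P[L==L[seed[1],seed[0]]]
    sc=n=="scene0"
    rect(comp((z>.022)&(z<.045),(240,190) if sc else (280,350)),n+" case")
    g=P[(z>.055)&(z<.09)&(x>.33)&(x<.5)&(y>.25)&(y<.42)]; print("grip",len(g),g.mean(0).round(4),g.min(0).round(3),g.max(0).round(3))
    # tray
    m=(z>.015)&(z<.03)&(x>.3)&(x<.62)&(y<-.2)&(y>-.52); q=P[m]; rect(q,n+" tray rim"); print(q.min(0).round(3),q.max(0).round(3))
    m=(z>.006)&(z<.035)&(x>.4)&(x<.64)&(y>.0)&(y<.1); rect(P[m],n+" mixer"); 
    q=P[m];th=np.array([(b,np.round(1000*np.median(q[abs(q[:,0]-b)<.01,1]),1),(abs(q[:,0]-b)<.01).sum()) for b in np.arange(.43,.63,.02)]);print(th.tolist())
    m=(z>.004)&(z<.025)&(x>.44)&(x<.64)&(y>-.12)&(y<.0); rect(P[m],n+" tw"); 
P=None
c=dict(np.load("wrist0.npz")); P=cloud(c);x,y,z=P[...,0],P[...,1],P[...,2]
m=(z>.005)&(z<.12);N,L,S,C=cv2.connectedComponentsWithStats(m.astype(np.uint8),connectivity=4)
for i in range(1,N):
    if S[i,4]>100: print(C[i].round());rect(P[L==i],"wrist")
```

```text
scene0 case 2389 476.4 338.7 212 163 82.3
grip 42 [0.4172 0.3429 0.0699] [0.41  0.33  0.056] [0.424 0.362 0.076]
scene0 tray rim 1081 486.7 -395.5 249 290 10.0
[ 0.341 -0.52   0.015] [ 0.619 -0.238  0.026]
scene0 mixer 433 523.7 45.6 24 189 87.8
[[0.43, 51.0, 10.0], [0.45, 50.6, 18.0], [0.47000000000000003, 49.6, 18.0], [0.49000000000000005, 45.6, 49.0], [0.51, 42.5, 63.0], [0.53, 40.7, 58.0], [0.55, 41.0, 59.0], [0.5700000000000001, 39.6, 59.0], [0.5900000000000001, 39.5, 57.0], [0.6100000000000001, 38.1, 42.0]]
scene0 tw 79 539.9 -77.4 185 68 6.4
side0 case 5120 478.2 344.9 210 165 83.3
grip 95 [0.4193 0.3547 0.0717] [0.411 0.341 0.055] [0.429 0.366 0.079]
side0 tray rim 538 488.6 -388.1 246 302 10.4
[ 0.344 -0.519  0.015] [ 0.62  -0.229  0.028]
side0 mixer 440 529.1 42.5 188 65 8.3
[[0.43, 58.2, 7.0], [0.45, 57.6, 21.0], [0.47000000000000003, 54.7, 20.0], [0.49000000000000005, 57.8, 49.0], [0.51, 60.9, 71.0], [0.53, 60.5, 64.0], [0.55, 59.7, 60.0], [0.5700000000000001, 56.9, 54.0], [0.5900000000000001, 54.0, 41.0], [0.6100000000000001, 54.6, 48.0]]
side0 tw 200 538.3 -61.6 197 114 0.7
[223.  26.]
wrist 3951 549.8 143.3 52 34 2.7
[392.  24.]
wrist 3524 674.5 143.9 52 30 0.3
[507.   2.]
wrist 107 773.6 173.7 4 22 87.7
[122.  36.]
wrist 543 454.2 150.9 11 39 26.0
[569. 172.]
wrist 17879 838.6 21.0 62 198 5.9
[234. 157.]
wrist 4327 525.8 50.9 23 190 87.2
[388. 219.]
wrist 875 680.9 -3.3 26 25 42.4
[244. 262.]
wrist 332 541.5 -49.6 97 17 5.8
[378. 367.]
wrist 2538 669.8 -121.7 67 31 13.8
```

View pics/wrist0.png

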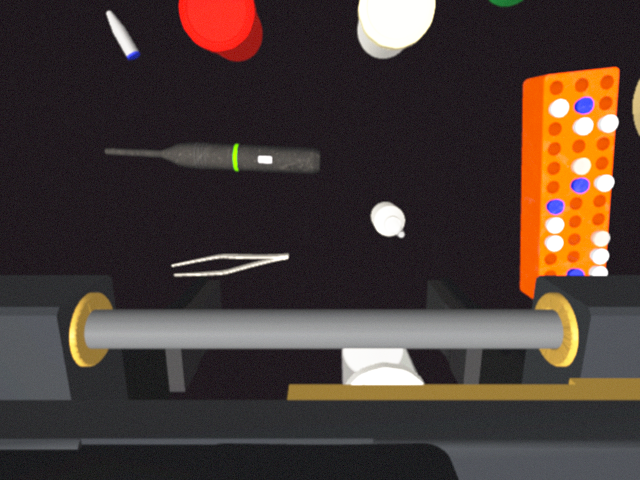

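The wrist view shows the mixer with its tip at left (105,152) and grip end at (320,160), the tweezers from (172,268) to (288,257), the dropper at (388,219) and the cream tub at (396,12). All measured; now going above the lid grip.

```bash
cat >> h.py <<'E'
def plan(x,y,z,yaw=None):
    s=read_state(); M=R.from_quat(s["eef_rot"]).as_matrix(); p=np.array(s["ee_pos"])
    cur=np.degrees(np.arctan2(M[1,0],M[0,0])); yaw=cur if yaw is None else yaw
    d=(yaw-cur+180)%360-180; a=np.radians(yaw); T=np.array([[np.cos(a),np.sin(a),0],[np.sin(a),-np.cos(a),0],[0,0,-1]])
    tilt=(R.from_matrix(M.T@T)*R.from_rotvec([0,0,0])).as_rotvec()*180/np.pi/8
    print("t",round(s["time"],2),"pos",p.round(4),"yaw",round(cur,1),"W",round(s["width"]*1000,1),"F",np.round(s["ft_force"],1),"| turn z units",round(-d/8,2),"rotvec",tilt.round(2),"then tool shift units",(T.T@(np.array([x,y,z])-p)/.04).round(2))
E
python3 -c "
from h import *
plan(.418,.349,.2,172.8)"
```

```text
t 0.15 pos [ 0.6247 -0.      0.2359] yaw 90.0 W 87.0 F [ 0.1  0.5 -0. ] | turn z units -10.35 rotvec [-1.000e-02 -1.000e-02 -1.035e+01] then tool shift units [6.22 8.01 0.9 ]
```

>>> carry_out([
  [0,0,0,0,0,-0.94],
  [0,0,0,0,0,-0.94],
  [0,0,0,0,0,-0.94],
  [0,0,0,0,0,-0.94],
  [0,0,0,0,0,-0.94],
  [0,0,0,0,0,-0.94],
  [0,0,0,0,0,-0.94],
  [0,0,0,0,0,-0.94],
  [0,0,0,0,0,-0.94],
  [0,0,0,0,0,-0.94],
  [0,0,0,0,0,-0.95],
  [0.78,1,0,0,0,0],
  [0.78,1,0,0,0,0],
  [0.78,1,0,0,0,0],
  [0.78,1,0,0,0,0],
  [0.78,1,0,0,0,0],
  [0.78,1,0.2,0,0,0],
  [0.77,1,0.3,0,0,0],
  [0.77,1,0.4,0,0,0],
  [0,0,0,0,0,0],
], fingers=60)

```text
time: 2.65
ee_pos: [0.4147, 0.3519, 0.1993]
eef_rot: [0.059, 0.998, -0.0, -0.001]
ft_force: [0.7, -0.7, -1.3]
width: 0.0601
grip_force: 0.0
```

Run:
```python
from h import *
plan(.418,.349,.062,172.8)
c=cam("wrist"); save(c,"w1"); P=cloud(c); z=P[...,2]
g=P[(z>.052)&(z<.085)]; print(len(g))
q=P[(z>.056)&(z<.08)&(abs(P[...,0]-.42)<.06)&(abs(P[...,1]-.35)<.05)]; print(cv2.minAreaRect((q[:,:2]*1000).astype(np.float32)),q[:,2].max())
q=P[(z>.022)&(z<.045)&(P[...,0]<.62)&(abs(P[...,1]-.34)<.2)]; print(cv2.minAreaRect((q[:,:2]*1000).astype(np.float32)))
```

```text
t 2.65 pos [0.4147 0.3519 0.1993] yaw 173.2 W 60.1 F [ 0.7 -0.7 -1.3] | turn z units 0.05 rotvec [-0.   -0.02  0.05] then tool shift units [-0.09 -0.06  3.43]
692
((419.5564270019531, 350.0345764160156), (21.69564437866211, 14.84988784790039), 83.45821380615234) 0.07603147703266144
((474.6811828613281, 343.03570556640625), (202.25686645507812, 154.97869873046875), 82.9414291381836)
```

View pics/w1.png

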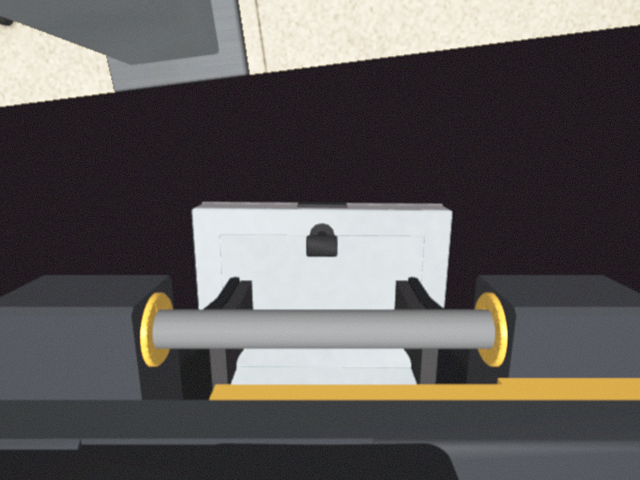

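The picture shows the lid grip at (321,242), midway between the fingers; case centre (475,343), yaw -7°. Descending and pinching.

>>> carry_out([
  [-0.1,-0.05,0.7,0,0,0],
  [0,0,0.9,0,0,0],
  [0,0,0.9,0,0,0],
  [0,0,0.6,0,0,0],
  [0,0,0.3,0,0,0],
])

```text
time: 3.32
ee_pos: [0.4226, 0.3446, 0.0634]
eef_rot: [0.064, 0.998, -0.001, -0.0]
ft_force: [0.3, -0.4, -0.4]
width: 0.06
grip_force: 0.0
```

>>> carry_out([
  [0,0,0,0,0,0],
  [0,0,0,0,0,0],
  [0,0,0,0,0,0],
  [0,0,0,0,0,0],
  [0,0,0,0,0,0],
  [0,0,0,0,0,0],
], fingers=10, force=20)

```text
time: 4.08
ee_pos: [0.4229, 0.3493, 0.0659]
eef_rot: [0.062, 0.998, 0.003, 0.001]
ft_force: [3.7, 10.2, -2.1]
width: 0.0216
grip_force: 20.0
```

Run:
```python
from h import *
plan(.418,.349,.2,173)
# arc increments: forward f (case x), up u, per lid-angle step
th=np.linspace(0,1.66,20); f=-135*np.cos(th)+38*np.sin(th); u=38*np.cos(th)+135*np.sin(th)
print(np.c_[-np.diff(f)/40,-np.diff(u)/40].round(2).tolist())
```

```text
t 4.08 pos [0.4229 0.3493 0.0659] yaw 172.9 W 21.6 F [ 3.7 10.2 -2.1] | turn z units -0.02 rotvec [ 0.04  0.02 -0.02] then tool shift units [ 0.12 -0.02 -3.35]
[[-0.1, -0.29], [-0.12, -0.28], [-0.14, -0.27], [-0.17, -0.26], [-0.19, -0.24], [-0.21, -0.22], [-0.23, -0.2], [-0.25, -0.18], [-0.26, -0.16], [-0.27, -0.14], [-0.28, -0.11], [-0.29, -0.09], [-0.3, -0.06], [-0.3, -0.04], [-0.31, -0.01], [-0.31, 0.02], [-0.3, 0.04], [-0.3, 0.07], [-0.29, 0.1]]
```

>>> carry_out([
  [-0.1,0.08,-0.29,0,0,0],
  [-0.12,0,-0.28,0,0,0],
  [-0.14,0,-0.27,0,0,0],
  [-0.17,0,-0.26,0,0,0],
  [-0.19,0,-0.24,0,0,0],
  [-0.21,0,-0.22,0,0,0],
  [-0.23,0,-0.2,0,0,0],
  [-0.25,0,-0.18,0,0,0],
  [-0.26,0,-0.16,0,0,0],
  [-0.27,0,-0.14,0,0,0],
  [-0.28,0,-0.11,0,0,0],
  [-0.29,0,-0.09,0,0,0],
  [-0.3,0,-0.06,0,0,0],
  [-0.3,0,-0.04,0,0,0],
  [-0.31,0,-0.01,0,0,0],
  [-0.31,0,0.02,0,0,0],
  [-0.3,0,0.04,0,0,0],
  [-0.3,0,0.07,0,0,0],
  [-0.29,0,0.1,0,0,0],
  [0,0,0,0,0,0],
])

```text
time: 6.58
ee_pos: [0.6077, 0.3259, 0.1572]
eef_rot: [0.063, 0.998, 0.0, 0.001]
ft_force: [2.8, 2.2, 4.5]
width: 0.0218
grip_force: 20.0
```

Run:
```python
from h import *
plan(.418,.349,.2,173)
s=read_state();p=np.array(s["ee_pos"]);a=np.radians(-7);h=np.array([.4747,.343])+.0775*np.array([np.cos(a),np.sin(a)])
d=(p[:2]-h)@[np.cos(a),np.sin(a)]; zz=p[2]+.005-.03
print("lid angle",np.pi-np.arctan2(38,135)-np.arctan2(zz,d), np.hypot(zz,d))
c=cam("side");save(c,"s1")
```

```text
t 6.58 pos [0.6077 0.3259 0.1572] yaw 172.7 W 21.8 F [2.8 2.2 4.5] | turn z units -0.03 rotvec [ 0.01  0.01 -0.03] then tool shift units [ 4.78 -0.   -1.07]
lid angle 1.701195800680798 0.14380562579103195
```

>>> carry_out([
  [0,0,0,0,0,0],
  [0,0,0,0,0,0],
  [0,0,0,0,0,0],
  [0,0,-0.5,0,0,0],
  [0,0,-0.9,0,0,0],
  [0,0,-0.9,0,0,0],
  [0,0,-0.4,0,0,0],
], fingers=60)

```text
time: 7.5
ee_pos: [0.6063, 0.3268, 0.2691]
eef_rot: [0.063, 0.998, 0.001, 0.002]
ft_force: [-0.1, 0.1, 0.0]
width: 0.0599
grip_force: 0.0
```

Run:
```python
from h import *
plan(.455,-.153,.19,173)
```

```text
t 7.5 pos [0.6063 0.3268 0.2691] yaw 172.8 W 59.9 F [-0.1  0.1  0. ] | turn z units -0.02 rotvec [ 0.02  0.02 -0.02] then tool shift units [  2.29 -12.37   1.98]
```

View pics/s1.png

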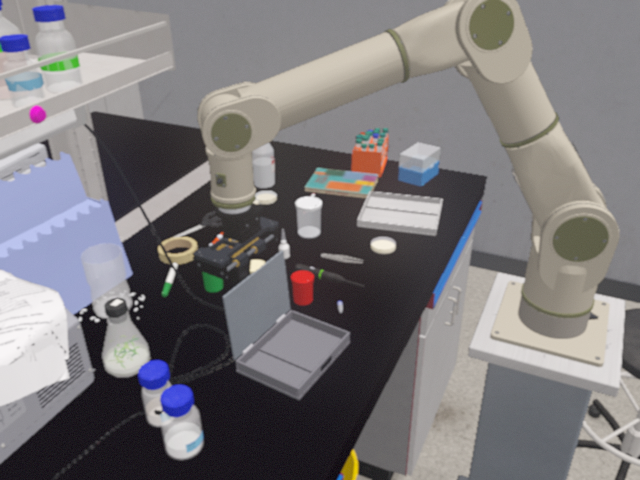

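The lid stands upright (235,300) and the case is open. On to the dish.

>>> carry_out([
  [0.17,-0.95,0,0,0,0],
  [0.17,-0.95,0,0,0,0],
  [0.17,-0.95,0,0,0,0],
  [0.17,-0.95,0,0,0,0],
  [0.17,-0.95,0,0,0,0],
  [0.18,-0.95,0,0,0,0],
  [0.18,-0.95,0,0,0,0],
  [0.18,-0.95,0.2,0,0,0],
  [0.18,-0.95,0.3,0,0,0],
  [0.18,-0.95,0.3,0,0,0],
  [0.18,-0.95,0.4,0,0,0],
  [0.18,-0.95,0.4,0,0,0],
  [0.18,-0.95,0.4,0,0,0],
  [0,0,0,0,0,0],
], fingers=86)

```text
time: 9.25
ee_pos: [0.451, -0.155, 0.1841]
eef_rot: [0.065, 0.998, -0.0, -0.001]
ft_force: [0.7, 0.2, 0.7]
width: 0.0859
grip_force: 0.0
```

```bash
cat > obj.py <<'E'
from h import *
import sys
# wrist-camera blobs: x0 x1 y0 y1 z0 z1
def blob(b,c=None):
    c=c or cam("wrist"); P=cloud(c); x,y,z=P[...,0],P[...,1],P[...,2]
    m=(x>b[0])&(x<b[1])&(y>b[2])&(y<b[3])&(z>b[4])&(z<b[5]); q=P[m]
    if len(q)<20: print("few",len(q)); return c
    k=(q[:,:2]*1000).astype(np.float32); a=cv2.minAreaRect(k); e=cv2.minEnclosingCircle(k)
    print(len(q),"rect",np.round(a[0],1),np.round(a[1],1),round(a[2],1),"circ",np.round(e[0],1),round(e[1],1),"z",np.percentile(q[:,2],[5,95]).round(4)); return c
E
python3 - <<'E'
from obj import *
c=blob((.38,.53,-.215,-.09,.006,.025))
plan(.455,-.153,.017,173)
save(c,"w2")
P=np.load("scene0P.npy");x,y,z=P[...,0],P[...,1],P[...,2]
E
```

```text
5488 rect [ 454.9 -153.4] [66.8 66.6] 35.7 circ [ 455.  -153.4] 33.6 z [0.0118 0.0142]
t 9.3 pos [ 0.4522 -0.1531  0.1849] yaw 172.7 W 85.8 F [-0.6  0.3  0.5] | turn z units -0.04 rotvec [ 0.   -0.01 -0.04] then tool shift units [-0.07  0.01  4.2 ]
```

>>> carry_out([
  [-0.05,0,0.8,0,0,0],
  [0,0,0.9,0,0,0],
  [0,0,0.9,0,0,0],
  [0,0,0.8,0,0,0],
  [0,0,0.5,0,0,0],
  [0,0,0.3,0,0,0],
  [0,0,0,0,0,0],
])

```text
time: 10.18
ee_pos: [0.4551, -0.1519, 0.0172]
eef_rot: [0.062, 0.998, 0.0, -0.0]
ft_force: [0.4, 0.8, 0.1]
width: 0.0863
grip_force: 0.0
```

>>> carry_out([
  [0,0,0,0,0,0],
  [0,0,0,0,0,0],
  [0,0,0,0,0,0],
  [0,0,0,0,0,0],
  [0,0,-0.3,0,0,0],
  [0,0,-0.8,0,0,0],
  [0,0,-0.9,0,0,0],
  [0,0,-0.9,0,0,0],
  [0,0,-0.5,0,0,0],
  [0,0,0,0,0,0],
], fingers=55, force=15)

```text
time: 11.42
ee_pos: [0.4558, -0.1529, 0.1552]
eef_rot: [0.063, 0.998, -0.0, 0.002]
ft_force: [-0.6, 0.7, -0.6]
width: 0.0654
grip_force: 15.0
```

Run:
```python
from h import *
a=np.radians(-7)
def case(x,y): return np.array([.4747,.343])+np.array([np.cos(a)*x-np.sin(a)*y,np.sin(a)*x+np.cos(a)*y])/1000
print(case(-5,-35),case(0,62))
plan(*case(-5,-35),.1525,173)
```

```text
[0.46547184 0.30887023] [0.4822559  0.40453786]
t 11.43 pos [ 0.4558 -0.1529  0.1552] yaw 172.8 W 65.4 F [-0.6  0.7 -0.6] | turn z units -0.03 rotvec [-0.    0.02 -0.03] then tool shift units [ 1.17 11.49  0.07]
```

>>> carry_out([
  [0.1,0.96,0,0,0,0],
  [0.1,0.96,0,0,0,0],
  [0.1,0.96,0,0,0,0],
  [0.1,0.96,0,0,0,0],
  [0.1,0.96,0,0,0,0],
  [0.1,0.96,0,0,0,0],
  [0.1,0.96,0,0,0,0],
  [0.1,0.96,0,0,0,0],
  [0.1,0.96,0,0,0,0],
  [0.1,0.96,0,0,0,0],
  [0.1,0.95,0,0,0,0],
  [0.1,0.95,0,0,0,0],
  [0,0,0.5,0,0,0],
  [0,0,0.8,0,0,0],
  [0,0,0.7,0,0,0],
  [0,0,0,0,0,0],
])

```text
time: 13.42
ee_pos: [0.4631, 0.3085, 0.0707]
eef_rot: [0.063, 0.998, -0.001, -0.002]
ft_force: [-0.1, 0.1, 0.2]
width: 0.0659
grip_force: 15.0
```

Run:
```python
from h import *
plan(.4655,.3089,.0235,173)
```

```text
t 13.43 pos [0.4631 0.3085 0.0707] yaw 172.8 W 65.9 F [-0.1  0.1  0.2] | turn z units -0.02 rotvec [-0.02 -0.03 -0.02] then tool shift units [-0.06  0.02  1.18]
```

>>> carry_out([
  [0,0,0.5,0,0,0],
  [0,0,0.4,0,0,0],
  [0,0,0.2,0,0,0],
  [0,0,0.1,0,0,0],
  [0,0,0,0,0,0],
])

```text
time: 14.05
ee_pos: [0.465, 0.3098, 0.0254]
eef_rot: [0.063, 0.998, 0.0, 0.0]
ft_force: [-0.7, -0.8, 0.1]
width: 0.0659
grip_force: 15.0
```

>>> carry_out([
  [0,0,0,0,0,0],
  [0,0,0,0,0,0],
  [0,0,0,0,0,0],
  [0,0,-0.3,0,0,0],
  [0,0,-0.7,0,0,0],
  [0,0,-0.9,0,0,0],
  [0,0,-0.9,0,0,0],
  [0,0,-0.6,0,0,0],
  [0,0,0,0,0,0],
], fingers=76)

```text
time: 15.18
ee_pos: [0.4659, 0.3106, 0.1642]
eef_rot: [0.063, 0.998, 0.001, 0.002]
ft_force: [-0.9, -0.3, -0.6]
width: 0.0761
grip_force: 0.0
```

Run:
```python
from obj import *
c=blob((.42,.51,.265,.35,.016,.028)); save(c,"w3")
plan(.541,-.050,.17,185.8)
```

```text
6405 rect [465.  310.1] [66.2 66.9] 82.1 circ [465. 310.] 33.7 z [0.0169 0.0191]
t 15.22 pos [0.4653 0.31   0.1626] yaw 172.8 W 75.9 F [-0.3  0.2 -0. ] | turn z units -1.62 rotvec [ 0.01  0.01 -1.62] then tool shift units [-0.97 -9.15 -0.19]
```

View pics/w3.png

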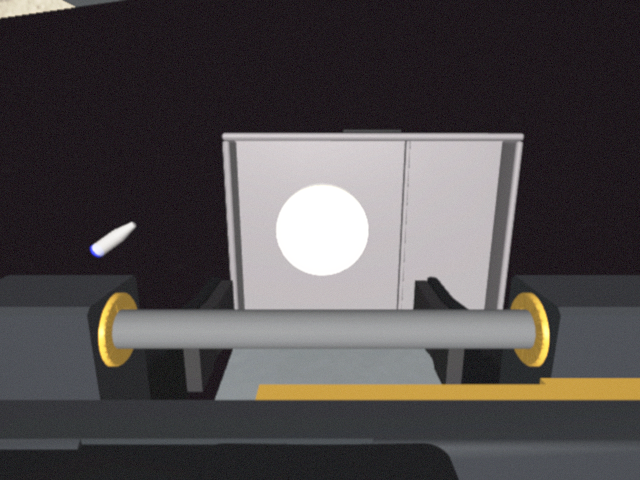

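The dish lies flat in the wide bay (322,230). Now the tweezers.

>>> carry_out([
  [0,0,0,0,0,-0.8],
  [0,0,0,0,0,-0.8],
  [0,-0.92,0,0,0,0],
  [0,-0.92,0,0,0,0],
  [0,-0.92,0,0,0,0],
  [0,-0.92,0,0,0,0],
  [-0.16,-0.92,0,0,0,0],
  [-0.16,-0.91,0,0,0,0],
  [-0.16,-0.91,0,0,0,0],
  [-0.16,-0.91,0,0,0,0],
  [-0.16,-0.91,0,0,0,0],
  [-0.16,-0.91,0,0,0,0],
  [0,0,0,0,0,0],
], fingers=45)

```text
time: 16.85
ee_pos: [0.5385, -0.0541, 0.1602]
eef_rot: [-0.046, 0.999, -0.0, -0.001]
ft_force: [-0.0, 1.0, 0.1]
width: 0.0448
grip_force: 0.0
```

Run:
```python
from obj import *
c=blob((.46,.62,-.09,-.015,.003,.02)); save(c,"w4")
g=c["pixels"].min(2); 
P=cloud(c); 
m=(g>90).astype(np.uint8); N,L,S,C=cv2.connectedComponentsWithStats(m)
for i in range(1,N):
    if S[i,4]>150: 
        v,u=np.where(L==i); q=np.array([ray(c,a,b,.005)[:2]*1000 for a,b in zip(u,v)],np.float32)
        print(C[i].round(),S[i],cv2.minAreaRect(q))
plan(.541,-.05,.016,185.8)
```

```text
440 rect [533.2 -51. ] [112.4  16.4] 5.5 circ [533.  -48.8] 56.2 z [0.0042 0.009 ]
[ 33. 143.] [    0     0    89   253 15599] ((492.0038757324219, -256.847900390625), (65.4722900390625, 180.1415557861328), 84.32026672363281)
[617. 141.] [595 128  45  28 671] ((453.7922668457031, 149.35984802246094), (11.774077415466309, 31.2116641998291), 26.717613220214844)
[328. 220.] [ 315  146   26  152 1142] ((534.15966796875, -51.16943359375), (115.55635070800781, 18.612192153930664), 5.9071879386901855)
[474. 214.] [ 458  167   28   91 1046] ((514.8814697265625, 56.980316162109375), (15.437211990356445, 67.86935424804688), 86.98149871826172)
[184. 332.] [180 298  11  67 345] ((631.6973266601562, -157.39073181152344), (7.307790279388428, 58.395023345947266), 89.00807189941406)
[463. 332.] [457 299  11  66 351] ((611.341796875, 64.93546295166016), (57.43255615234375, 7.651116371154785), 10.784978866577148)
[550. 342.] [ 469  307  171   72 9141] ((614.3433837890625, 142.1087646484375), (63.28561782836914, 136.24156188964844), 5.352042198181152)
[ 96. 351.] [    0   308   179    92 11818] ((659.5073852539062, -234.99462890625), (82.49807739257812, 142.69143676757812), 4.841639518737793)
[323. 332.] [  190   310   268    75 11320] ((635.9620361328125, -44.80841827392578), (66.3817138671875, 215.96180725097656), 5.346329212188721)
[533. 458.] [ 433  442  207   38 4937] ((727.6737670898438, 149.69540405273438), (38.79624557495117, 180.26846313476562), 5.357992172241211)
t 16.9 pos [ 0.5384 -0.0518  0.1604] yaw -174.5 W 44.9 F [ 0.5  1.5 -1.2] | turn z units -0.04 rotvec [ 0.   -0.01 -0.04] then tool shift units [-0.07  0.04  3.61]
```

View pics/w4.png

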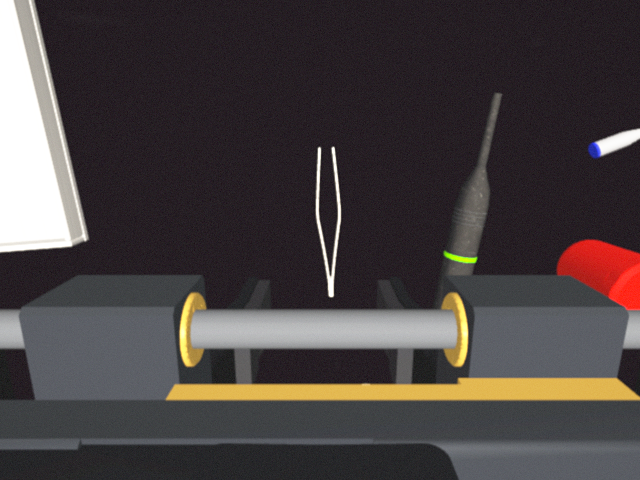

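Tweezers at (328,220), centre (533.5,-51) mm, yaw 5.7°, between the fingers.

>>> carry_out([
  [0.12,0.04,0.6,0,0,0],
  [0,0,0.9,0,0,0],
  [0,0,0.9,0,0,0],
  [0,0,0.7,0,0,0],
  [0,0,0.4,0,0,0],
  [0,0,0.11,0,0,0],
  [0,0,0,0,0,0],
])

```text
time: 17.77
ee_pos: [0.5344, -0.0493, 0.0175]
eef_rot: [-0.049, 0.999, 0.0, 0.0]
ft_force: [-0.1, -0.6, -0.2]
width: 0.0453
grip_force: 0.0
```

>>> carry_out([
  [0,0,0,0,0,0],
  [0,0,0,0,0,0],
  [0,0,0,0,0,0],
  [0,0,0,0,0,0],
  [0,0,-0.3,0,0,0],
  [0,0,-0.8,0,0,0],
  [0,0,-0.9,0,0,0],
  [0,0,-0.9,0,0,0],
  [0,0,-0.7,0,0,0],
  [0,0,0,0,0,0],
], fingers=5, force=15)

```text
time: 19.02
ee_pos: [0.5353, -0.0496, 0.164]
eef_rot: [-0.049, 0.999, -0.0, 0.002]
ft_force: [0.0, 0.5, -0.4]
width: 0.0159
grip_force: 14.9
```

Run:
```python
from obj import *
c=cam("wrist"); P=cloud(c); z=read_state()["ee_pos"][2]; blob((.45,.62,-.1,.0,z-.03,z+.01),c)
plan(.4823,.4045,.16,173)
```

```text
2175 rect [525.7 -49.8] [94.6 32.8] 21.1 circ [526.7 -51. ] 48.5 z [0.1486 0.1706]
t 19.07 pos [ 0.5345 -0.0497  0.1622] yaw -174.4 W 16.0 F [-0.3  0.4 -0.7] | turn z units 1.57 rotvec [-0.    0.02  1.57] then tool shift units [ 2.68 11.11  0.06]
```

>>> carry_out([
  [0,0,0,0,0,0.8],
  [0,0,0,0,0,0.77],
  [0.67,0.92,0,0,0,0],
  [0.67,0.92,0,0,0,0],
  [0.67,0.93,0,0,0,0],
  [0.67,0.93,0,0,0,0],
  [0,0.93,0,0,0,0],
  [0,0.93,0,0,0,0],
  [0,0.93,0,0,0,0],
  [0,0.93,0,0,0,0],
  [0,0.93,0,0,0,0],
  [0,0.93,0,0,0,0],
  [0,0.93,0,0,0,0],
  [0,0.92,0,0,0,0],
  [0,0,0.7,0,0,0],
  [0,0,0.9,0,0,0],
  [0,0,0.6,0,0,0],
  [0,0,0,0,0,0],
])

```text
time: 21.32
ee_pos: [0.4801, 0.4039, 0.0702]
eef_rot: [0.061, 0.998, -0.002, -0.002]
ft_force: [-0.9, -0.5, 0.3]
width: 0.016
grip_force: 14.9
```

Run:
```python
from obj import *
plan(.4823,.4045,.0215,173)
c=cam("wrist"); m=(c["pixels"].min(2)>0); save(c,"w5")
```

```text
t 21.32 pos [0.4801 0.4039 0.0702] yaw 173.1 W 16.0 F [-0.9 -0.5  0.3] | turn z units 0.01 rotvec [-0.03 -0.03  0.01] then tool shift units [-0.05  0.02  1.22]
```

View pics/w5.png

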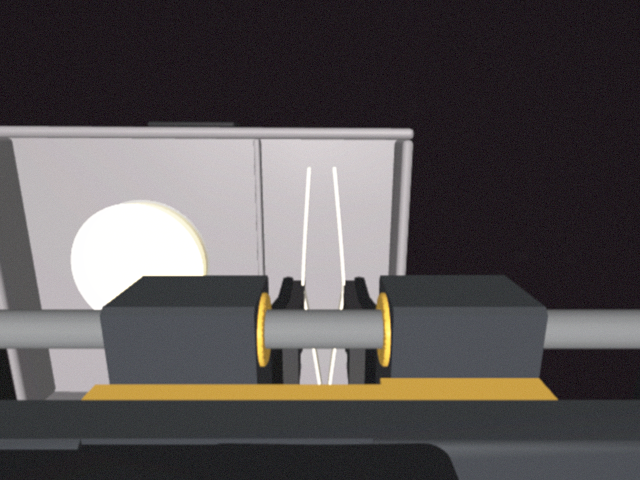

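The tweezers are held straight over the lane (322,230). Lowering and releasing.

>>> carry_out([
  [0,0,0.5,0,0,0],
  [0,0,0.4,0,0,0],
  [0,0,0.2,0,0,0],
  [0,0,0.07,0,0,0],
  [0,0,0,0,0,0],
])

```text
time: 22.0
ee_pos: [0.4816, 0.4054, 0.0263]
eef_rot: [0.061, 0.998, 0.0, 0.0]
ft_force: [-0.3, -0.8, -0.4]
width: 0.016
grip_force: 14.9
```

>>> carry_out([
  [0,0,0,0,0,0],
  [0,0,0,0,0,0],
  [0,0,0,0,0,0],
  [0,0,-0.3,0,0,0],
  [0,0,-0.7,0,0,0],
  [0,0,-0.9,0,0,0],
  [0,0,-0.9,0,0,0],
  [0,0,-0.6,0,0,0],
  [0,0,0,0,0,0],
], fingers=28)

```text
time: 23.12
ee_pos: [0.4823, 0.4062, 0.1651]
eef_rot: [0.061, 0.998, 0.001, 0.002]
ft_force: [0.5, -0.8, -1.2]
width: 0.0279
grip_force: 0.0
```

Run:
```python
from obj import *
c=blob((.41,.55,.38,.43,.0085,.025)); save(c,"w6")
P=cloud(cam("side")); 
plan(.608,.326,.28,173)
```

```text
428 rect [481.  405.8] [ 16.4 112.8] 83.0 circ [480.7 403.3] 56.4 z [0.0097 0.014 ]
t 23.23 pos [0.4814 0.4051 0.1621] yaw 173.0 W 28.3 F [ 0.3 -0.3 -0.5] | turn z units 0.0 rotvec [-0.  0.  0.] then tool shift units [-3.38 -1.58 -2.95]
```

View pics/w6.png

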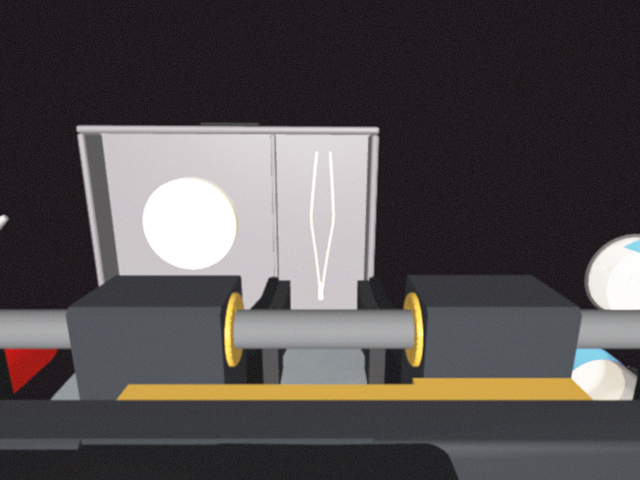

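Tweezers lie lengthwise, centred in the lane (322,225). Returning to the lid grip.

>>> carry_out([
  [0,0,-0.9,0,0,0],
  [0,0,-0.9,0,0,0],
  [0,0,-0.9,0,0,0],
  [-0.4,-0.4,-0.25,0,0,0],
  [-0.75,-0.4,0,0,0,0],
  [-0.75,-0.4,0,0,0,0],
  [-0.75,-0.38,0,0,0,0],
  [-0.73,0,0,0,0,0],
  [0,0,0,0,0,0],
  [0,0,0.5,0,0,0],
  [0,0,0.8,0,0,0],
  [0,0,0.8,0,0,0],
  [0,0,0.6,0,0,0],
  [0,0,0.3,0,0,0],
  [0,0,0,0,0,0],
], fingers=50)

```text
time: 25.1
ee_pos: [0.6073, 0.3262, 0.1595]
eef_rot: [0.06, 0.998, -0.0, -0.001]
ft_force: [0.5, 0.3, -0.6]
width: 0.0498
grip_force: 0.0
```

Run:
```python
from h import *
plan(.6077,.3259,.158,173)
c=cam("scene");save(c,"sc2")
```

```text
t 25.1 pos [0.6073 0.3262 0.1595] yaw 173.1 W 49.8 F [ 0.5  0.3 -0.6] | turn z units 0.01 rotvec [-0.01 -0.01  0.01] then tool shift units [-0.01 -0.01  0.04]
```

>>> carry_out([
  [0,0,0.03,0,0,0],
  [0,0,0,0,0,0],
  [0,0,0,0,0,0],
  [0,0,0,0,0,0],
  [0,0,0,0,0,0],
], fingers=10, force=20)

```text
time: 25.78
ee_pos: [0.6082, 0.3259, 0.1592]
eef_rot: [0.061, 0.998, -0.0, 0.0]
ft_force: [-0.4, -1.6, 1.9]
width: 0.0215
grip_force: 20.0
```

>>> carry_out([
  [0.29,0,-0.1,0,0,0],
  [0.3,0,-0.07,0,0,0],
  [0.3,0,-0.04,0,0,0],
  [0.31,0,-0.02,0,0,0],
  [0.31,0,0.01,0,0,0],
  [0.3,0,0.04,0,0,0],
  [0.3,0,0.06,0,0,0],
  [0.29,0,0.09,0,0,0],
  [0.28,0,0.11,0,0,0],
  [0.27,0,0.14,0,0,0],
  [0.26,0,0.16,0,0,0],
  [0.25,0,0.18,0,0,0],
  [0.23,0,0.2,0,0,0],
  [0.21,0,0.22,0,0,0],
  [0.19,0,0.24,0,0,0],
  [0.17,0,0.26,0,0,0],
  [0.14,0,0.27,0,0,0],
  [0.12,0,0.28,0,0,0],
  [0,0,0,0,0,0],
])

```text
time: 28.15
ee_pos: [0.4277, 0.3488, 0.0767]
eef_rot: [0.06, 0.998, 0.001, -0.0]
ft_force: [1.1, 7.1, -1.4]
width: 0.0217
grip_force: 20.0
```

Run:
```python
from h import *
plan(.4185,.350,.063,173)
```

```text
t 28.15 pos [0.4277 0.3488 0.0767] yaw 173.1 W 21.7 F [ 1.1  7.1 -1.4] | turn z units 0.01 rotvec [ 0.01 -0.    0.01] then tool shift units [0.23 0.   0.34]
```

>>> carry_out([
  [0.08,0,0.2,0,0,0],
  [0.05,0,0.15,0,0,0],
  [0,0,0.1,0,0,0],
  [0,0,0,0,0,0],
])

```text
time: 28.65
ee_pos: [0.4244, 0.3494, 0.0616]
eef_rot: [0.061, 0.998, 0.001, 0.001]
ft_force: [-1.0, -0.9, 21.6]
width: 0.0216
grip_force: 20.0
```

>>> carry_out([
  [0,0,0.1,0,0,0],
  [0,0,0,0,0,0],
])

```text
time: 28.9
ee_pos: [0.4247, 0.3493, 0.0578]
eef_rot: [0.061, 0.998, 0.001, 0.002]
ft_force: [-2.0, -1.8, 24.9]
width: 0.0213
grip_force: 20.0
```

>>> carry_out([
  [0,0,-0.1,0,0,0],
  [0,0,0,0,0,0],
  [0,0,0,0,0,0],
  [0,0,-0.4,0,0,0],
  [0,0,-0.8,0,0,0],
  [0,0,-0.9,0,0,0],
  [0,0,-0.9,0,0,0],
  [0,0,-0.5,0,0,0],
  [0,0,0,0,0,0],
], fingers=50)

```text
time: 30.02
ee_pos: [0.4239, 0.3493, 0.2019]
eef_rot: [0.061, 0.998, 0.001, 0.001]
ft_force: [-0.0, -1.4, -0.3]
width: 0.05
grip_force: 0.0
```

Run:
```python
from obj import *
c=blob((.38,.46,.31,.39,.056,.09)); P=cloud(c); z=P[...,2]
q=P[(z>.02)&(z<.06)&(P[...,0]<.56)&(abs(P[...,1]-.34)<.11)]; print("lid z by x:",[(round(b,2),np.median(q[abs(q[:,0]-b)<.008,2]).round(4)) for b in np.arange(.4,.5,.02)])
plan(.562,.049,.18,177.2)
```

```text
687 rect [419.6 350.2] [21.6 15. ] 82.9 circ [419.5 349.9] 12.5 z [0.0687 0.0748]
lid z by x: [(np.float64(0.4), np.float64(0.0333)), (np.float64(0.42), np.float64(0.034)), (np.float64(0.44), np.float64(0.0348)), (np.float64(0.46), np.float64(0.0348)), (np.float64(0.48), np.float64(0.0348))]
t 30.07 pos [0.4235 0.3488 0.2004] yaw 173.0 W 50.2 F [ 0.3 -0.2 -0.2] | turn z units -0.52 rotvec [ 0.    0.01 -0.52] then tool shift units [-3.82 -7.32  0.51]
```

Lid is shut (flat at 34 mm, as at the start). Next the mixer.

>>> carry_out([
  [0,0,0,0,0,-0.52],
  [-0.48,-0.92,0,0,0,0],
  [-0.48,-0.92,0,0,0,0],
  [-0.48,-0.92,0,0,0,0],
  [-0.48,-0.92,0,0,0,0],
  [-0.48,-0.91,0,0,0,0],
  [-0.48,-0.91,0,0,0,0],
  [-0.47,-0.91,0.2,0,0,0],
  [-0.47,-0.91,0.3,0,0,0],
  [0,0,0,0,0,0],
], fingers=60)

```text
time: 31.32
ee_pos: [0.5614, 0.0447, 0.1773]
eef_rot: [0.027, 1.0, -0.001, -0.002]
ft_force: [-0.5, -0.1, 1.3]
width: 0.0602
grip_force: 0.0
```

Run:
```python
from obj import *
c=blob((.4,.65,.01,.09,.006,.035)); blob((.5,.65,.01,.09,.012,.035),c)
P=cloud(c);x,y,z=P[...,0],P[...,1],P[...,2];q=P[(z>.012)&(z<.035)&(abs(y-.05)<.04)]
print([(round(b,2),(1000*q[abs(q[:,0]-b)<.01,1].mean()).round(1)) for b in np.arange(.51,.6,.02)])
plan(.562,.049,.018,177.2)
```

```text
5674 rect [525.5  50.5] [ 23.2 189.2] 87.7 circ [525.4  48.2] 94.6 z [0.0121 0.0221]
4415 rect [559.8  49.2] [ 22.7 120.5] 87.3 circ [560.1  52.5] 60.6 z [0.0144 0.0222]
[(np.float64(0.51), np.float64(51.5)), (np.float64(0.53), np.float64(50.6)), (np.float64(0.55), np.float64(49.7)), (np.float64(0.57), np.float64(48.5)), (np.float64(0.59), np.float64(47.8))]
t 31.38 pos [0.5611 0.0473 0.178 ] yaw 177.0 W 60.0 F [0.2 0.6 0.1] | turn z units -0.02 rotvec [-0.   -0.02 -0.02] then tool shift units [-0.02  0.04  4.  ]
```

The red tub's top (70 mm) sits under the gripper body's path if I go down straight, so I'll tilt about 10° away from it before descending.

>>> carry_out([
  [0,0,0,-0.65,0,0],
  [0,0.04,0,-0.6,0,0],
  [0,-0.12,0.7,0,0,0],
  [0,-0.16,0.9,0,0,0],
  [0,-0.16,0.9,0,0,0],
  [0,0,0,0,0,0],
], fingers=38)

```text
time: 32.12
ee_pos: [0.5594, 0.0517, 0.076]
eef_rot: [0.024, 0.996, 0.087, -0.001]
ft_force: [0.6, 0.4, -0.4]
width: 0.0378
grip_force: 0.0
```

```bash
cat >> h.py <<'E'
def gap(x,y,z):
    s=read_state(); M=R.from_quat(s["eef_rot"]).as_matrix(); d=M.T@(np.array([x,y,z])-s["ee_pos"])/.04
    print("pos",np.round(s["ee_pos"],4),"tool z",M[:,2].round(3),"tool shift",d.round(2))
E
python3 -c "
from h import *
gap(.562,.049,.021)"
```

```text
pos [0.5594 0.0517 0.076 ] tool z [ 0.003  0.174 -0.985] tool shift [-0.08 -0.3   1.34]
```

>>> carry_out([
  [-0.08,-0.18,0.7,0,0,0],
  [0,-0.12,0.4,0,0,0],
  [0,-0.04,0.24,0,0,0],
  [0,0,0,0,0,0],
])

```text
time: 32.62
ee_pos: [0.5647, 0.0464, 0.0233]
eef_rot: [0.024, 0.996, 0.087, 0.002]
ft_force: [-0.0, -0.1, 0.2]
width: 0.0381
grip_force: 0.0
```

>>> carry_out([
  [0,0,0,0,0,0],
  [0,0,0,0,0,0],
  [0,0,0,0,0,0],
  [0,0,0,0,0,0],
], fingers=15, force=30)

```text
time: 33.12
ee_pos: [0.5654, 0.0464, 0.024]
eef_rot: [0.024, 0.996, 0.087, 0.003]
ft_force: [-1.0, 0.8, 6.4]
width: 0.0235
grip_force: 29.4
```

>>> carry_out([
  [0,0,0,0,0,0],
  [0,0,0,0,0,0],
  [0,-0.01,0.07,0,0,0],
  [0,0,0,0,0,0],
], fingers=34)

```text
time: 33.62
ee_pos: [0.5645, 0.0462, 0.02]
eef_rot: [0.024, 0.996, 0.087, 0.002]
ft_force: [-0.3, -0.4, -0.6]
width: 0.034
grip_force: 0.0
```

>>> carry_out([
  [0,0,0,0,0,0],
  [0,0,0,0,0,0],
  [0,0,0,0,0,0],
  [0,0.03,-0.2,0,0,0],
  [0,0.09,-0.5,0,0,0],
  [0,0.15,-0.9,0,0,0],
  [0,0.15,-0.9,0,0,0],
  [0,0.15,-0.9,0,0,0],
  [0,0,0,0.62,0,0],
  [0,0,0,0.63,0,0],
  [0,0,0,0,0,0],
], fingers=15, force=35)

```text
time: 35.0
ee_pos: [0.5647, 0.0473, 0.1589]
eef_rot: [0.023, 1.0, 0.001, 0.0]
ft_force: [-0.3, 0.6, -1.1]
width: 0.0243
grip_force: 33.4
```

Run:
```python
from obj import *
c=cam("wrist"); z=read_state()["ee_pos"][2]; blob((.4,.56,.0,.1,z-.035,z+.02),c); save(c,"w7")
P=np.load("scene0P.npy");Q=np.load("side0P.npy")
# tray: white floor mask in the scene view, z -1..8mm & rim
for n in("scene0","side0"):
    d=np.load(n+".npz"); hsv=cv2.cvtColor(d["pixels"],cv2.COLOR_RGB2HSV); P=np.load(n+"P.npy")
    m=((hsv[...,2]>120)&(hsv[...,1]<50)&(P[...,2]>.001)&(P[...,2]<.03)).astype(np.uint8)
    N,L=cv2.connectedComponents(m); s=(367,350) if n=="scene0" else (395,212)
    q=P[L==L[s[1],s[0]]]; print(n,len(q),cv2.minAreaRect((q[:,:2]*1000).astype(np.float32)))
plan(.5,-.3,.18,190)
```

```text
14963 rect [507.6  41. ] [108.9  45.1] 8.7 circ [505.9  47.8] 55.2 z [0.1502 0.1632]
scene0 7972 ((476.77215576171875, -368.29766845703125), (239.72216796875, 251.53146362304688), 9.434715270996094)
side0 2858 ((551.4489135742188, -362.3174133300781), (385.5054931640625, 272.4151611328125), 9.31737995147705)
t 35.05 pos [0.5647 0.0461 0.1585] yaw 177.3 W 24.3 F [ 0.1 -0.5 -0.9] | turn z units -1.59 rotvec [ 0.01  0.   -1.59] then tool shift units [ 3.09 -8.24 -0.54]
```

View pics/w7.png

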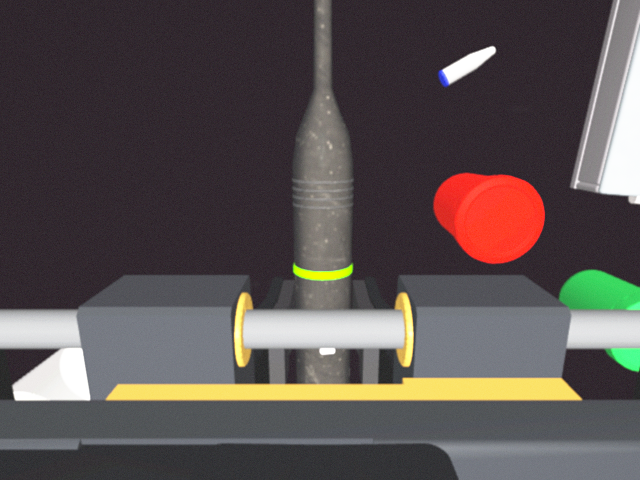

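The mixer is held level (322,250). Carrying it towards the tray.

>>> carry_out([
  [0,0,0,0,0,-0.8],
  [0,0,0,0,0,-0.75],
  [0.75,-0.8,-0.2,0,0,0],
  [0.75,-0.8,-0.2,0,0,0],
  [0.75,-0.8,-0.2,0,0,0],
  [0.75,-0.8,0,0,0,0],
  [0,-0.85,0,0,0,0],
  [0,-0.85,0,0,0,0],
  [0,-0.85,0,0,0,0],
  [0,-0.85,0,0,0,0],
  [0,-0.85,0,0,0,0],
  [0,-0.8,0,0,0,0],
  [0,0,0,0,0,0],
])

```text
time: 36.67
ee_pos: [0.5002, -0.3039, 0.1817]
eef_rot: [-0.081, 0.997, 0.0, 0.0]
ft_force: [0.1, -0.2, -1.8]
width: 0.0242
grip_force: 33.4
```

Run:
```python
from obj import *
c=cam("wrist"); save(c,"w8")
P=cloud(c);x,y,z=P[...,0],P[...,1],P[...,2];hsv=cv2.cvtColor(c["pixels"],cv2.COLOR_RGB2HSV)
m=(z>.017)&(z<.03)&(hsv[...,1]<60)&(y>-.55)&(y<-.22)&(x<.65); q=P[m]; print(len(q),q.min(0),q.max(0),cv2.minAreaRect((q[:,:2]*1000).astype(np.float32)))
cs=cam("scene"); save(cs,"sc3")
plan(.5,-.4,.18,189.4)
```

```text
5326 [ 0.3426376  -0.46162777  0.01700147] [ 0.55882753 -0.23631772  0.02311642] ((465.2819519042969, -348.841064453125), (217.81646728515625, 192.21302795410156), 9.86172103881836)
t 36.77 pos [ 0.5009 -0.3006  0.182 ] yaw -170.5 W 24.4 F [-0.1  0.1 -0.4] | turn z units 0.01 rotvec [0.01 0.   0.01] then tool shift units [ 0.43 -2.45  0.05]
```

View pics/w8.png

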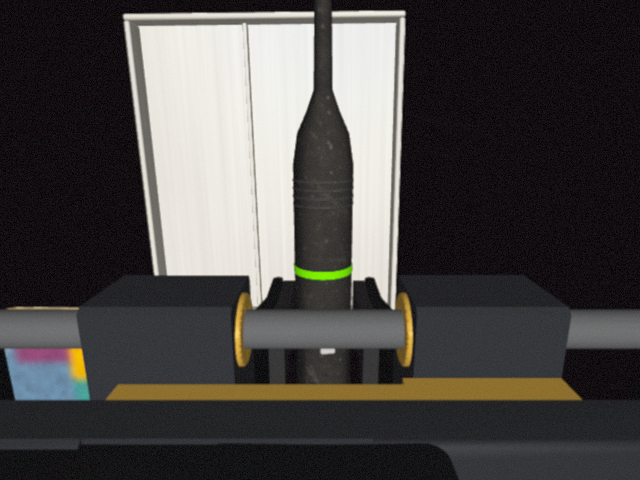

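The picture shows the mixer over the tray with its narrow lane at left (200,160); tray yaw 9.9°, centre about (469,-348) mm.

```bash
python3 -c "
from h import *
plan(.5165,-.3947,.085,189.9)"
```

```text
t 36.77 pos [ 0.5009 -0.3006  0.182 ] yaw -170.5 W 24.4 F [-0.1  0.1 -0.4] | turn z units -0.05 rotvec [ 0.01  0.   -0.05] then tool shift units [ 0.02 -2.38  2.42]
```

>>> carry_out([
  [0,-0.8,0,0,0,-0.05],
  [0.02,-0.8,0,0,0,0],
  [0,-0.78,0,0,0,0],
  [0,0,0.6,0,0,0],
  [0,0,0.9,0,0,0],
  [0,0,0.9,0,0,0],
  [0,0,0,0,0,0],
])

```text
time: 37.65
ee_pos: [0.5155, -0.3922, 0.0837]
eef_rot: [-0.088, 0.996, 0.002, -0.002]
ft_force: [-0.5, -0.6, -0.6]
width: 0.0244
grip_force: 33.4
```

```bash
python3 -c "
from h import *
plan(.5165,-.3947,.025,189.9)"
```

```text
t 37.65 pos [ 0.5155 -0.3922  0.0837] yaw -169.9 W 24.4 F [-0.5 -0.6 -0.6] | turn z units 0.02 rotvec [ 0.03 -0.02  0.02] then tool shift units [-0.01 -0.07  1.47]
```

>>> carry_out([
  [0,-0.07,0.6,0,0,0],
  [0,0,0.5,0,0,0],
  [0,0,0.25,0,0,0],
  [0,0,0.1,0,0,0],
  [0,0,0,0,0,0],
])

```text
time: 38.28
ee_pos: [0.5177, -0.397, 0.0287]
eef_rot: [-0.087, 0.996, -0.0, 0.0]
ft_force: [0.2, -0.1, -1.0]
width: 0.0238
grip_force: 33.4
```

>>> carry_out([
  [0,0,0,0,0,0],
  [0,0,0,0,0,0],
  [0,0,0,0,0,0],
  [0,0,-0.3,0,0,0],
  [0,0,-0.7,0,0,0],
  [0,0,-0.9,0,0,0],
  [0,0,-0.9,0,0,0],
  [0,0,-0.9,0,0,0],
  [0,0,0,0,0,0],
], fingers=36)

```text
time: 39.4
ee_pos: [0.519, -0.398, 0.1808]
eef_rot: [-0.087, 0.996, -0.002, 0.003]
ft_force: [0.5, 0.7, -0.0]
width: 0.0359
grip_force: 0.0
```

Run:
```python
from obj import *
c=blob((.36,.6,-.43,-.37,.014,.035)); save(c,"w9")
P=cloud(c);x,y,z=P[...,0],P[...,1],P[...,2]
dark=(c["pixels"].max(2)<110)&(x>.35)&(x<.62)&(y<-.34)&(y>-.46)&(z>.006)&(z<.04); q=P[dark]; print(cv2.minAreaRect((q[:,:2]*1000).astype(np.float32)))
m=(z>.017)&(z<.03)&(c["pixels"].min(2)>110)&(y>-.55)&(y<-.22)&(x<.65); q=P[m]; print(cv2.minAreaRect((q[:,:2]*1000).astype(np.float32)))
plan(.6725,.148,.2,180)
```

```text
6840 rect [ 476. -400.] [ 59.9 232. ] 90.0 circ [ 476.1 -395.2] 118.6 z [0.0159 0.026 ]
((470.98046875, -380.82940673828125), (210.5780792236328, 119.88743591308594), 10.026700973510742)
((467.29962158203125, -348.4869079589844), (220.95651245117188, 192.49241638183594), 9.91966724395752)
t 39.45 pos [ 0.5182 -0.3974  0.1785] yaw -170.0 W 36.0 F [-0.9  1.  -1.3] | turn z units 1.25 rotvec [-0.02  0.02  1.25] then tool shift units [-3.86 13.64 -0.54]
```

View pics/w9.png

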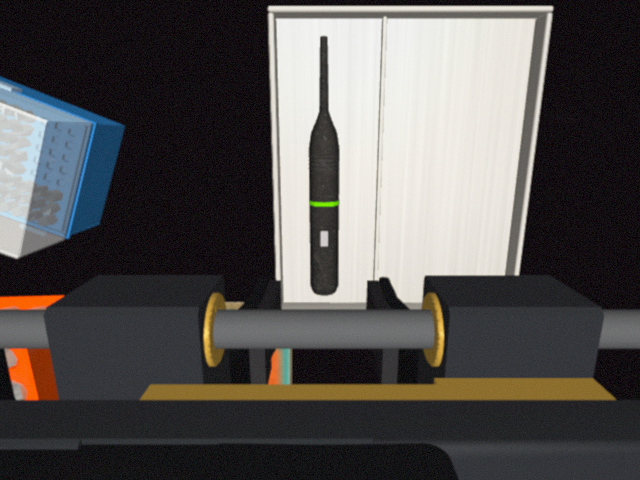

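The mixer lies in the narrow lane (323,165), about centred. Now the smaller tub.

```bash
python3 -c "
from h import *
plan(.6725,.148,.2,190)"
```

```text
t 39.45 pos [ 0.5182 -0.3974  0.1785] yaw -170.0 W 36.0 F [-0.9  1.  -1.3] | turn z units 0.0 rotvec [-0.02  0.02  0.  ] then tool shift units [-6.17 12.76 -0.54]
```

>>> carry_out([
  [-0.44,0.91,-0.2,0,0,0],
  [-0.44,0.91,-0.2,0,0,0],
  [-0.44,0.91,-0.14,0,0,0],
  [-0.44,0.91,0,0,0,0],
  [-0.44,0.91,0,0,0,0],
  [-0.44,0.91,0,0,0,0],
  [-0.44,0.91,0,0,0,0],
  [-0.44,0.91,0,0,0,0],
  [-0.44,0.91,0,0,0,0],
  [-0.44,0.91,0,0,0,0],
  [-0.44,0.91,0,0,0,0],
  [-0.44,0.91,0,0,0,0],
  [-0.44,0.92,0,0,0,0],
  [-0.45,0.92,0,0,0,0],
  [0,0,0,0,0,0],
], fingers=75)

```text
time: 41.32
ee_pos: [0.6708, 0.1531, 0.1964]
eef_rot: [-0.09, 0.996, 0.001, -0.001]
ft_force: [0.1, -0.8, 0.5]
width: 0.0749
grip_force: 0.0
```

Run:
```python
from obj import *
c=blob((.62,.73,.1,.2,.06,.08)); save(c,"w10")
plan(.6725,.148,.055,190)
```

```text
4317 rect [674.2 154.9] [51.9 52. ] 53.4 circ [674.2 155. ] 26.4 z [0.0657 0.0684]
t 41.38 pos [0.6712 0.1502 0.1966] yaw -169.8 W 75.1 F [-0.9 -0.3 -0.4] | turn z units 0.02 rotvec [ 0.   -0.01  0.02] then tool shift units [-0.02 -0.06  3.54]
```

View pics/w10.png

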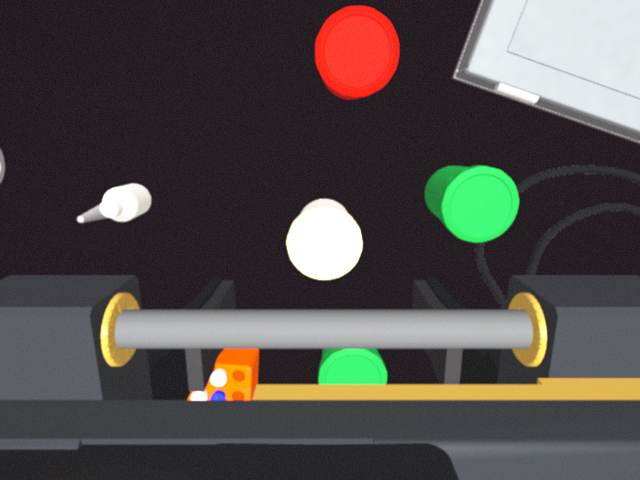

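The cream-lidded tub is at (325,240), near-centred between the fingers. Correct and descend.

>>> carry_out([
  [-0.08,0.08,0.6,0,0,0],
  [0,0,0.9,0,0,0],
  [0,0,0.9,0,0,0],
  [0,0,0.7,0,0,0],
  [0,0,0.4,0,0,0],
  [0,0,0.04,0,0,0],
  [0,0,0,0,0,0],
])

```text
time: 42.25
ee_pos: [0.6752, 0.152, 0.0575]
eef_rot: [-0.087, 0.996, 0.0, 0.001]
ft_force: [-0.4, -0.4, -0.1]
width: 0.0746
grip_force: 0.0
```

>>> carry_out([
  [0,0,0,0,0,0],
  [0,0,0,0,0,0],
  [0,0,0,0,0,0],
  [0,0,0,0,0,0],
  [0,0,-0.3,0,0,0],
  [0,0,-0.8,0,0,0],
  [0,0,-0.9,0,0,0],
  [0,0,-0.9,0,0,0],
  [0,0,-0.7,0,0,0],
  [0,0,0,0,0,0],
], fingers=40, force=25)

```text
time: 43.5
ee_pos: [0.6756, 0.1526, 0.2037]
eef_rot: [-0.087, 0.996, 0.0, 0.002]
ft_force: [-0.3, 0.1, -1.2]
width: 0.0515
grip_force: 25.0
```

```bash
python3 -c "
from h import *
plan(.462,-.310,.2,190)"
```

```text
t 43.5 pos [0.6756 0.1526 0.2037] yaw -170.0 W 51.5 F [-0.3  0.1 -1.2] | turn z units -0.0 rotvec [ 0.    0.04 -0.  ] then tool shift units [  7.27 -10.46   0.09]
```

>>> carry_out([
  [0.61,-0.87,0,0,0,0],
  [0.61,-0.87,0,0,0,0],
  [0.61,-0.87,0,0,0,0],
  [0.61,-0.87,0,0,0,0],
  [0.61,-0.87,0,0,0,0],
  [0.61,-0.87,0,0,0,0],
  [0.61,-0.87,0,0,0,0],
  [0.6,-0.87,0,0,0,0],
  [0.6,-0.87,0,0,0,0],
  [0.6,-0.87,0,0,0,0],
  [0.6,-0.88,0,0,0,0],
  [0.6,-0.88,0,0,0,0],
  [0,0,0.6,0,0,0],
  [0,0,0.9,0,0,0],
  [0,0,0.9,0,0,0],
  [0,0,0,0,0,0],
])

```text
time: 45.5
ee_pos: [0.4586, -0.3091, 0.1013]
eef_rot: [-0.087, 0.996, 0.002, -0.003]
ft_force: [0.0, 0.4, 0.2]
width: 0.0517
grip_force: 25.0
```

```bash
python3 -c "
from h import *
plan(.462,-.310,.062,190)"
```

```text
t 45.5 pos [ 0.4586 -0.3091  0.1013] yaw -170.0 W 51.7 F [0.  0.4 0.2] | turn z units 0.0 rotvec [ 0.03 -0.03  0.  ] then tool shift units [-0.08 -0.04  0.98]
```

>>> carry_out([
  [0,0,0.4,0,0,0],
  [0,0,0.4,0,0,0],
  [0,0,0.15,0,0,0],
  [0,0,0.05,0,0,0],
  [0,0,0,0,0,0],
])

```text
time: 46.12
ee_pos: [0.461, -0.3104, 0.0645]
eef_rot: [-0.087, 0.996, -0.0, 0.0]
ft_force: [-0.3, -0.3, -1.0]
width: 0.0512
grip_force: 25.0
```

>>> carry_out([
  [0,0,0.05,0,0,0],
  [0,0,0.02,0,0,0],
  [0,0,0,0,0,0],
])

```text
time: 46.5
ee_pos: [0.4608, -0.3103, 0.0615]
eef_rot: [-0.087, 0.996, -0.0, 0.0]
ft_force: [-0.4, 0.2, -0.2]
width: 0.0517
grip_force: 25.0
```

>>> carry_out([
  [0,0,0,0,0,0],
  [0,0,0,0,0,0],
  [0,0,0,0,0,0],
  [0,0,0,0,0,0],
  [0,0,-0.3,0,0,0],
  [0,0,-0.7,0,0,0],
  [0,0,-0.9,0,0,0],
  [0,0,-0.9,0,0,0],
  [0,0,-0.9,0,0,0],
  [0,0,0,0,0,0],
], fingers=72)

```text
time: 47.75
ee_pos: [0.4622, -0.3112, 0.2135]
eef_rot: [-0.087, 0.996, -0.002, 0.003]
ft_force: [0.4, 0.5, 0.3]
width: 0.0721
grip_force: 0.0
```

Run:
```python
from obj import *
c=blob((.41,.51,-.36,-.26,.06,.09)); save(c,"w11")
s=cam("side"); save(s,"s2"); P=cloud(s)
q=P[280:400,230:360]; q=q[(q[...,2]>.022)&(q[...,2]<.05)&(abs(q[...,1]-.34)<.13)&(abs(q[...,0]-.475)<.1)]; print("lid",np.percentile(q[:,2],[5,50,95]))
cs=cam("scene"); P=cloud(cs)
for n,m in(("ltub",(P[...,2]>.09)&(P[...,2]<.11)&(abs(P[...,0]-.671)<.05)&(abs(P[...,1]+.146)<.05)),("drop",(P[...,2]>.03)&(P[...,2]<.1)&(abs(P[...,0]-.68)<.03)&(abs(P[...,1]+.005)<.03))): print(n,m.sum(),P[m].mean(0))
```

```text
4054 rect [ 460.3 -307.8] [51.6 51.9] 79.3 circ [ 460.4 -307.7] 26.4 z [0.0697 0.0724]
lid [0.02760339 0.03613301 0.03950814]
ltub 170 [ 0.68898508 -0.15392144  0.09681631]
drop 0 [nan nan nan]<stdin>:6: RuntimeWarning: Mean of empty slice.
  ret = um.true_divide(
```

View pics/s2.png

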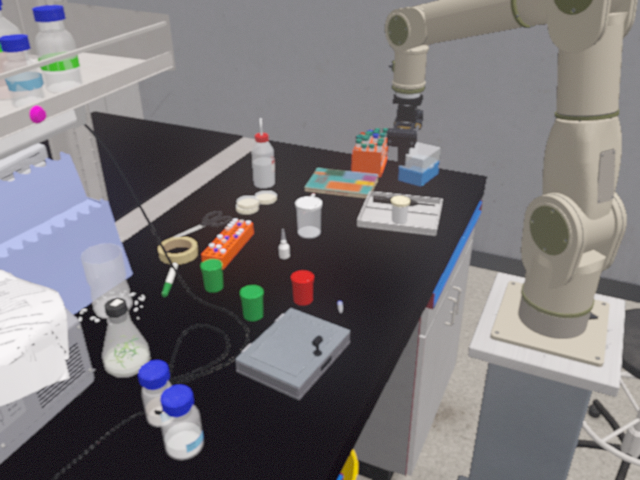

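The case is shut (295,352). The tub stands upright in the tray (400,210) with the mixer behind it. The large tub (309,217), dropper (284,247) and look-alikes stand where they were; the scene view of the large tub and dropper is blocked by the arm. Handing in.

```bash
python3 -c "
from bench import r
print(r.close_job())"
```

```text
the job is handed in; nothing more can be done
None
```

The job is handed in at about 48 s: the dish and tweezers are in the shut case, the mixer and smaller tub are in the tray, and the larger tub and dropper bottle were not moved; no verdict was returned.

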